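# Draw the filter plate out of the air-filter box and present it over the tray

### The job

Check the engine's air filter: on the air-filter box, pull the steel retaining cap straight out to its stop, swing the flap fully up so that it stays open, and draw out the filter plate hidden inside by its tab. Carry it to the shallow steel tray and finish while still holding it: upright and still, with its lower edge about 10 cm above the middle of the tray, touching nothing but the gripper. Leave the flap open, the cap pulled out and the other things on the bench where they are.

Things in the scene. Friction and masses are not known exactly. Their poses are not given: they have to be found in the camera images.
- airbox: black plastic box fixed to the bench, left or right of the tray: 140 (x) x 160 (y) x 100 mm high, walls 7; origin under its centre, z up, -x its front (robot side). Front rail for the cap at height 80 to 90, 14 wide, reaches 72 from the wall; rubber stub at the rear. Inside, floor 7 mm above the bench, only the plate, upright across y, 15 mm in front of centre, ends in guides 45 high (2 mm play).
- cap_center (a point): centre of the steel retaining cap, a sleeve 40 mm (x) x 28 mm (y) x 36 mm high on the front rail, centre 99 mm above the bench; its axes are the box's. Pushed home it covers the flap's front tongue and blocks the flap. Pinch it from above across its 28 mm width (y); both sides are free.
- cap (a joint): travel of the retaining cap along the box's -x (straight away from the box), m: about 0 = home (it starts within 2 mm of it), 0.032 = stop. Snug fit: needs about 4 N to move, stays where it is left; it cannot leave the rail. The flap's tongue is free beyond 0.018.
- flap_hinge (a point): point on the hinge axis of the flap, mid-width; the axis runs along the box's y at its rear (+x) top edge, 103.5 mm above the bench. Its axes are the box's.
- flap_grip (a point): grip point on the fin of the flap (grey plastic, 142 x 160 x 6 mm, shuts the box). Black fin square on the flap's upper face: 24 mm wide (y), 10 thick, 34 tall. Point mid-width, 24 mm above that face, 10 below the fin's top; flap shut, it is 100 mm in front of (-x) and 27 mm above the hinge axis. It and its axes turn with the flap.
- flap (a joint): opening angle of the flap, rad: 0 = shut, 1.57 = upright, 1.9 = stop. The hinge is stiff (0.18 N m friction plus a flap of 120 g): it stays where it is left.
- plate_center (a point): centre of the hidden filter plate (aluminium frame, pale pleated paper, 80 to 170 g): frame 100 mm wide (y) x 56 tall (z) x 10 thick (x), with a tab in the middle of its top edge 30 wide, 10 thick, 28 tall. Half-way up the total 84 mm, 42 mm above the lower edge; z points from the lower edge to the tab.
- plate_tab (a point): centre of the tab of the filter plate, 70 mm above the plate's lower edge and 14 mm above the frame; same axes as the plate.
- tray: shallow open steel tray, fixed, 200 mm (x) x 160 mm (y), rim 22 mm high, floor 4 mm thick, empty; origin under its centre, on the bench
- piston: bystander: bare aluminium engine piston, 52 mm across, 55 mm tall, standing between the box and the tray; origin under its centre
- manifold: bystander: aluminium intake flange with an upright tube, 60 x 35 mm, 43 mm tall, on the near side; origin under its centre
- wrench: bystander: steel wrench 160 mm long lying flat, pointing away from the robot, beyond the piston; origin underneath it
- coil: bystander: black ignition coil block 80 x 45 mm, 52 mm tall, on the near left; origin under its centre
- oil: bystander: white plastic bottle, 60 mm across, 130 mm tall, on the near right; origin under its centre

How it is judged:
By the outcome, as a careful person would: the job done as asked, in the order asked, and still so for the second after the job is handed in, while the arm keeps its last pose, push and grip.
It also fails if it takes over 69 s, if anything falls off the work surface, if the arm or the gripper's body presses on something with over 40 N, if the wrist force passes 120 N, or if a joint passes its speed limit or range.

### The arm

A 6-joint arm with a two-finger parallel gripper is mounted at the origin on the work surface. World frame = base frame: x ahead of the robot, y to its left, z up, the work surface at z = 0. Lengths are in m, angles in rad, forces in N, time in s.
With the tool pointing down it reaches from about 0.375 to 0.9 m from the base axis. Payload 3.1 kg.
Tool frame: the origin (TCP) lies midway between the tips of the shut fingers; the grasp point (between the pads) lies pinch_z behind it (pinch_z is the distance from the TCP to the grasp point, in m); y points along the fingers, z is the direction in which the jaws open and shut, and the axes are right-handed (so a half turn about y gives the same grasp; the last joint's range is limited). The gripper opens to 87 mm and grips with 3 to 60 N. Pads are 19 mm wide; open, the fingers measure 117 mm over their backs; the gripper's body (75 mm by 190 mm) begins 51 mm behind the grasp point.
Start: joints at [0.927, 0.527, 1.433, -0, 1.181, -0.178], TCP at [0.28, 0.559, 0.223] pointing down, gripper open.
Joint ranges: [-3.08, 3.08], [-0.75, 2.2], [0.22, 2.44], [-1.43, 4.57], [0, 2.65], [-2.85, 2.85]. Speed limits (rad/s): [2.79, 2.79, 3.14, 3.14, 3.14, 3.14].

### API

Orientations are given as a unit quaternion [x, y, z, w].
In Python, from rig import get_obs, camera, hand_in, pinch_z gives the robot as it stands. The module is installed in compiled form; this text tells all that it offers.
- The arm moves only by the tool arm_command, never from a script. Its argument "plan" is a list of rows, each a list of 2 entries, a list of its own where there are three numbers: the shift along the world's x, y, z in units of 25 mm (1.0 is 25 mm), then the turn about the world's z in units of 5 degrees (1.0 is 5 degrees). A call has 1 to 5 rows; each row is the pose to reach, as a shift and turn from the pose commanded when the call began; what a row does not reach only later rows make up. A row lasts 1/10 s, in which the tool goes at most 50 mm and 8.59 degrees, less where a joint would pass 70% of its speed; a pose out of reach is approached as far as the arm can. A call with a gripper value outside its range is refused whole. "fingers" is the opening, from -1 (shut) to 1 (fully open), set as the call begins (left out, the last holds). The fingers move at their own pace and stop on an object; "force" is the grip in N (left out, the last holds). Time passes only in rows, so rows that repeat a pose let the fingers close. It gives the time, the measured TCP pose, the force and the opening at its end, in the units of the state.
- get_obs(): the state, without advancing time (a new reading comes with each control period).
- camera(name): name is "scene" or "top"; returns a dict with "pixels" (400x640x3 uint8, red, green, blue), "camera_matrix" (3x3 intrinsics, pixels), "distortion" ([k1, k2, p1, p2, k3] as OpenCV has them; the pictures are not rectified), "R" (3x3) and "t" (3): a world point X has camera coordinates R X + t. Camera axes: x right, y down, z forward; pixel columns grow to the right and rows downward; lengths in m; the calibration is good to about 2 mm. A picture is of the moment at which its call begins. There is no depth.
- hand_in(): hands the job in, once; it reports no verdict.
The state is a dict: "time": time; "q": joint angles; "joint_velocities": joint speeds; "joint_torque": joint torques, N m; "position": TCP position; "tool_rot": TCP orientation; "ft_force": force on the tool from outside, world axes, zero at the start; "moment": the same for the moment, N m; "grip_width": finger opening in m.
Only numpy, scipy, OpenCV 4.12 (cv2) and the standard library are available. Lean on these libraries where they do the work, as an engineer would, in place of code of your own. Each camera call takes 0.05 s, during which the arm holds its last target.

## Working session

There is one attempt and no reset: what is moved stays moved. The work goes in short steps, Python scripts to look and compute and a tool call to move; the robot and the scene stay as the last step left them, time stands still between calls to the robot, and variables do not carry over. Pictures are saved under pics/ and viewed, and the job is handed in when it is done.

Besides the shell and the picture viewer there is one more tool, called after ">>>" as name([rows], argument=value, ...), one row to a line, values as JSON. arm_command: Moves the arm, as the interface text tells. Its arguments: {"type":"object","properties":{"plan":{"type":"array"},"fingers":{"type":"number"},"force":{"type":"number"}},"required":["plan"]}

```bash
mkdir -p pics; ls
python3 - <<'E'
from rig import get_obs,camera,pinch_z
import cv2,numpy as np
print(pinch_z); o=get_obs()
for k,v in o.items(): print(k,np.round(v,4))
for n in("scene","top"):
    c=camera(n); cv2.imwrite(f"pics/{n}0.png",c["pixels"][:,:,::-1]); print(n,c["camera_matrix"],c["distortion"],c["R"],c["t"])
E
```

```text
pics
0.0187
time 0.0
q [ 0.9275  0.5285  1.4339  0.      1.1814 -0.1785]
joint_velocities [ 0.0014 -0.0001  0.0004 -0.0014  0.0004 -0.0007]
joint_torque [ 7.00000e-04 -4.40046e+01 -1.76591e+01  6.34000e-02  5.84000e-02
 -2.00000e-04]
position [0.2797 0.5581 0.2216]
tool_rot [ 0.6888 -0.1632  0.1626 -0.6874]
ft_force [-0.3907 -0.7572 -0.029 ]
moment [-0.0602  0.0573 -0.0109]
grip_width 0.0871
scene [[454.06479316   0.         313.37336491]
 [  0.         454.06479316 197.76849775]
 [  0.           0.           1.        ]] [-0.01139599  0.          0.          0.          0.        ] [[-0.20202386  0.97938007 -0.00101915]
 [ 0.76185243  0.15649877 -0.62856107]
 [-0.61544069 -0.12776077 -0.77775957]] [ 0.12523607 -0.3538384   1.71500581]
top [[432.62750761   0.         319.50528907]
 [  0.         432.62750761 203.88741427]
 [  0.           0.           1.        ]] [-0.06294825  0.          0.          0.          0.        ] [[-0.01274435 -0.9995728  -0.02630208]
 [-0.99549035  0.01515639 -0.09364422]
 [ 0.09400286  0.02499003 -0.99525824]] [0.01214854 0.58328926 1.13574168]
```

View pics/scene0.png

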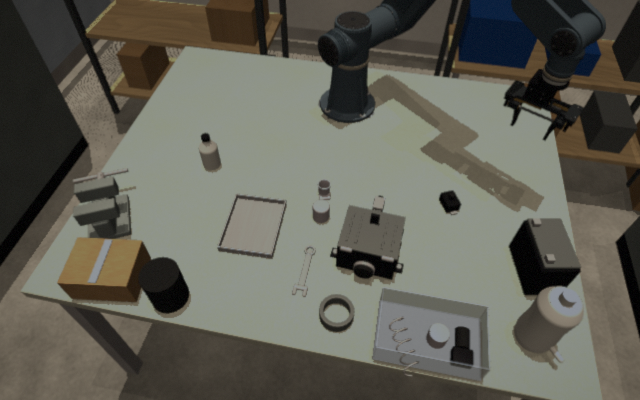

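View pics/top0.png

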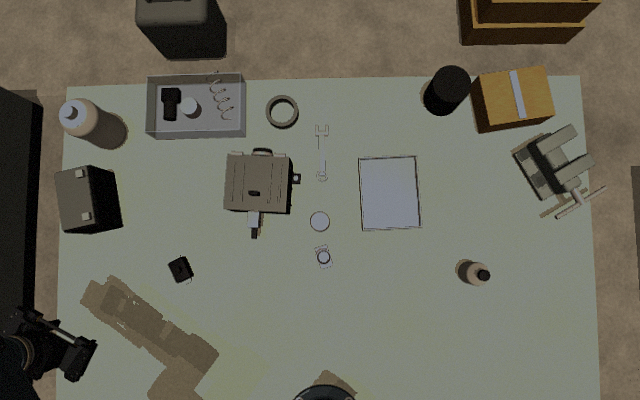

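The pictures show the airbox at top px (258,183), with the cap at (253,222), the fin at (253,193) and the tray at (390,193). I'll zoom in on these.

Run:
```python
import cv2
a=cv2.imread("pics/top0.png")[140:250,210:310]; b=cv2.imread("pics/scene0.png")[185:285,320:420]
a=cv2.resize(a,None,fx=7,fy=5.45*1,interpolation=2) if 0 else cv2.resize(a,None,fx=5,fy=5,interpolation=2)
cv2.imwrite("pics/ta.png",cv2.convertScaleAbs(a,alpha=1.6)); cv2.imwrite("pics/sa.png",cv2.convertScaleAbs(cv2.resize(b,None,fx=6,fy=6,interpolation=2),alpha=1.8))
```

```text
(no output)
```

View pics/ta.png

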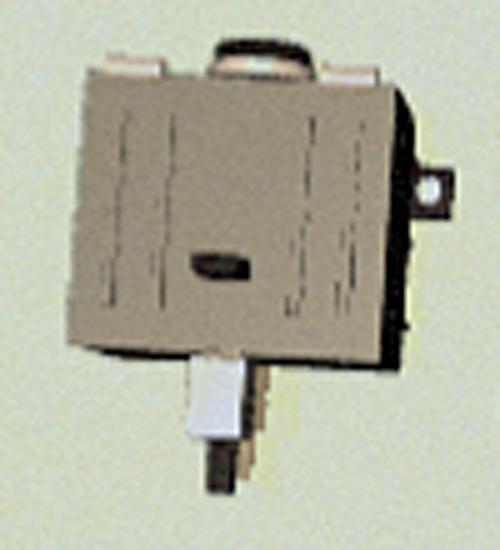

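View pics/sa.png

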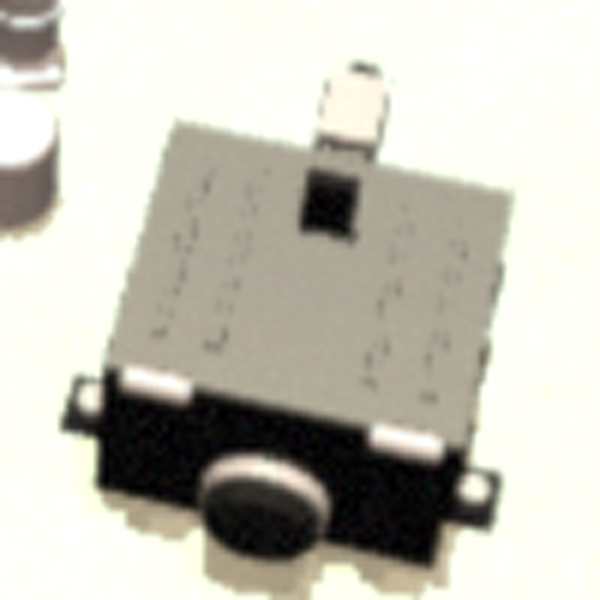

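```bash
cat > h.py <<'E'
import numpy as np,cv2
from rig import get_obs,camera,pinch_z
def ray(c,px):
    n=cv2.undistortPoints(np.array([[px]],float),c["camera_matrix"],c["distortion"])[0,0]
    R=c["R"];C=-R.T@c["t"];d=R.T@np.array([n[0],n[1],1]);return C,d
def onz(c,px,z):
    C,d=ray(c,px);return (C+d*(z-C[2])/d[2])
def proj(c,X):
    return cv2.projectPoints(np.array(X,float).reshape(-1,3),cv2.Rodrigues(c["R"])[0],c["t"],c["camera_matrix"],c["distortion"])[0][:,0]
E
python3 - <<'E'
from h import *
t=camera("top");s=camera("scene")
T=[(88,72),(397,88),(380,363),(67,343)]  # RL RR FR FL
S=[(462,455),(105,365),(177,122),(513,192)]
for n,c,P,f,o in(("top",t,T,5,(210,140)),("scene",s,S,6,(320,185))):
    Q=np.array([onz(c,(p[0]/f+o[0]-.4,p[1]/f+o[1]-.4),.1065) for p in P])[:,:2]
    print(n,Q.round(4).tolist(),"cen",Q.mean(0).round(4)); e=Q[0]+Q[1]-Q[2]-Q[3]; print("yaw",np.degrees(np.arctan2(e[1],e[0])), "len",np.linalg.norm(e)/2, "w",np.linalg.norm(Q[0]+Q[3]-Q[1]-Q[2])/2)
    e2=Q[0]+Q[3]-Q[1]-Q[2]; print("yaw2",np.degrees(np.arctan2(-e2[0],e2[1])))
    g={"top":[(190,358),(242,362),(237,438),(187,435)],"scene":[(325,72),(385,80),(375,143),(318,135)]}[n]
    G=np.array([onz(c,(p[0]/f+o[0]-.4,p[1]/f+o[1]-.4),.117) for p in g])[:,:2];print("cap",G.round(4).tolist(),G.mean(0).round(4))
# tray by mask: bright interior contour
for n,c in(("top",t),("scene",s)):
    im=cv2.cvtColor(c["pixels"],cv2.COLOR_RGB2HSV)
    x0,y0,x1,y1=(345,145,435,240) if n=="top" else (212,185,295,265)
    bg=c["pixels"].astype(int);m=((bg[:,:,1]-bg[:,:,2])<12).astype(np.uint8)*255
    mm=np.zeros_like(m);mm[y0:y1,x0:x1]=m[y0:y1,x0:x1]
    mm=cv2.morphologyEx(mm,cv2.MORPH_CLOSE,np.ones((3,3)))
    cs,_=cv2.findContours(mm,0,2);k=max(cs,key=cv2.contourArea)
    a=cv2.approxPolyDP(k,4,True)[:,0];print(n,"tray",cv2.contourArea(k),a.tolist())
    Q=np.array([onz(c,p,.022) for p in a])[:,:2];print(Q.round(4).tolist(),Q.mean(0))
E
```

```text
top [[0.7077, 0.2365], [0.6962, 0.078], [0.5563, 0.0873], [0.5687, 0.246]] cen [0.6322 0.1619]
yaw -3.8687933405607633 len 0.1397182340973475 w 0.15904675148708877
yaw2 -4.310999434115161
cap [[0.5594, 0.1812], [0.557, 0.1551], [0.5192, 0.1576], [0.521, 0.1827]] [0.5392 0.1692]
scene [[0.7143, 0.2372], [0.7, 0.0802], [0.5602, 0.0903], [0.5695, 0.2477]] cen [0.636  0.1638]
yaw -4.133459584441895 len 0.14263925897087884 w 0.15764828483631618
yaw2 -4.291173018572558
cap [[0.5249, 0.1546], [0.524, 0.1827], [0.5622, 0.1822], [0.5629, 0.1559]] [0.5435 0.1688]
top tray 6902.5 [[345, 145], [345, 218], [352, 218], [349, 214], [357, 212], [360, 203], [362, 219], [350, 223], [357, 227], [348, 239], [359, 239], [358, 230], [380, 238], [373, 233], [377, 230], [388, 239], [394, 228], [405, 232], [401, 237], [396, 232], [393, 238], [434, 238], [434, 207], [429, 210], [430, 205], [420, 202], [425, 198], [418, 190], [417, 156], [424, 158], [423, 171], [425, 164], [433, 163], [432, 172], [424, 173], [433, 177], [434, 145], [419, 145], [419, 150], [411, 145], [405, 155], [395, 150], [404, 145]]
[[0.744
[... 911 characters left out ...]
, 250], [253, 256], [239, 264], [267, 264], [269, 259], [294, 264], [294, 222], [292, 237], [287, 234], [288, 222], [280, 226], [286, 201], [266, 197], [278, 187], [282, 192], [281, 186], [221, 185], [230, 206], [224, 206]]
[[0.5202, -0.3383], [0.5855, -0.3215], [0.5824, -0.2685], [0.7052, -0.2578], [0.7113, -0.2706], [0.7282, -0.2528], [0.7272, -0.1503], [0.7598, -0.1808], [0.7442, -0.1051], [0.7276, -0.1039], [0.7292, -0.032], [0.59, -0.0647], [0.6431, -0.0581], [0.6358, -0.0748], [0.5935, -0.0821], [0.6124, -0.1017], [0.5176, -0.1068], [0.5146, -0.1712], [0.4679, -0.145], [0.4852, -0.1276], [0.462, -0.1367], [0.4961, -0.3235], [0.5708, -0.2691], [0.5744, -0.287]] [ 0.61184102 -0.17624173]
```

Run:
```python
from h import *
from scipy.spatial.transform import Rotation as Rn
t=camera("top");s=camera("scene")
a=np.radians(-4.15);ex=np.array([np.cos(a),np.sin(a)]);ey=np.array([-ex[1],ex[0]])
o=get_obs();R=Rn.from_quat(o["tool_rot"]).as_matrix();print(R.round(3),"jaw",np.degrees(np.arctan2(R[1,2],R[0,2])),"want",np.degrees(np.arctan2(ey[1],ey[0])),o["position"])
for n in("top","scene"):
    c=dict(top=t,scene=s)[n];im=c["pixels"]
    x0,y0,x1,y1=(350,148,430,238) if n=="top" else (212,188,295,262)
    v=cv2.convertScaleAbs(cv2.resize(im[y0:y1,x0:x1,::-1],None,fx=6,fy=6,interpolation=2),alpha=1.6)
    cv2.imwrite(f"pics/tray_{n}.png",v)
# fin base check: predict with hinge guess
C=np.array([.6341,.1628])
for off in(.070,.072):
  H=C+ex*off
  F=H-ex*.1
  for c,f,oo in((t,5,(210,140)),(s,6,(320,185))):
    P=proj(c,[[*F,.1405],[*F,.1065]]);print(off,((P+.4-oo)*f).round(0).tolist())
```

```text
[[ 0.894 -0.     0.448]
 [-0.448 -0.001  0.894]
 [-0.    -1.    -0.001]] jaw 63.36863423960918 want 85.85000000000001 [0.27999838 0.55850583 0.22220711]
0.07 [[214.0, 263.0], [226.0, 271.0]]
0.07 [[332.0, 178.0], [324.0, 223.0]]
0.072 [[214.0, 258.0], [227.0, 267.0]]
0.072 [[331.0, 181.0], [324.0, 226.0]]
```

View pics/tray_top.png

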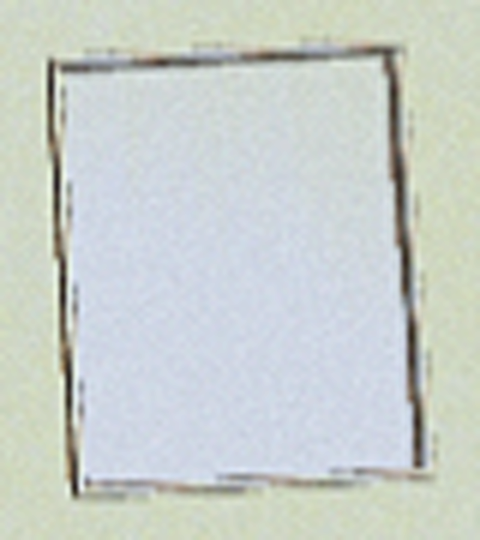

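View pics/tray_scene.png

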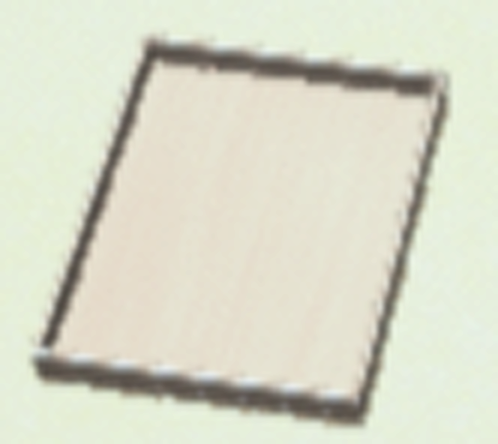

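Run:
```python
from h import *
t=camera("top");s=camera("scene")
for c,P,o in((t,[(50,60),(400,48),(432,478),(75,495)],(350,148)),(s,[(150,42),(447,78),(365,402),(38,352)],(212,188))):
    Q=np.array([onz(c,(p[0]/6+o[0]-.4,p[1]/6+o[1]-.4),.022) for p in P])[:,:2];print(Q.round(4).tolist(),Q.mean(0).round(4))
a=np.radians(-4.15);ex=np.array([np.cos(a),np.sin(a)]);C=np.array([.6341,.1628])
for n,d in(("cap",-.091),("stop",-.1235),("fin",-.03),("hinge",.07),("plate",-.015)): print(n,(C+ex*d).round(4))
```

```text
[[0.7091, -0.1023], [0.7121, -0.2613], [0.5168, -0.2689], [0.5116, -0.1092]] [ 0.6124 -0.1854]
[[0.5237, -0.2632], [0.516, -0.1069], [0.7118, -0.0982], [0.7164, -0.2571]] [ 0.617  -0.1813]
cap [0.5433 0.1694]
stop [0.5109 0.1717]
fin [0.6042 0.165 ]
hinge [0.7039 0.1577]
plate [0.6191 0.1639]
```

>>> arm_command([
  [[5.2, -7.8, 0], 4.5],
  [[5.2, -7.8, 0], 4.5],
  [[5.2, -7.8, 0], 4.5],
  [[5.2, -7.8, 0], 4.5],
  [[5.2, -7.8, 0], 4.5],
], fingers=0.3, force=30)

```text
time: 0.9
position: [0.4114, 0.3615, 0.2227]
tool_rot: [0.707, -0.025, 0.026, -0.707]
ft_force: [0.3, 0.1, -0.4]
grip_width: 0.0591
```

>>> arm_command([
  [[5.3, -7.8, 0], 0],
  [[5.3, -7.8, 0], 0],
  [[5.3, -7.8, 0], 0],
  [[5.3, -7.8, 0], 0],
  [[5.3, -7.8, 0], 0],
])

```text
time: 1.4
position: [0.5445, 0.1659, 0.2228]
tool_rot: [0.707, -0.026, 0.027, -0.706]
ft_force: [-0.7, 0.4, 0.3]
grip_width: 0.0564
```

>>> arm_command([
  [[0, 0, 0], 0],
  [[0, 0, 0], 0],
])

```text
time: 1.6
position: [0.5427, 0.168, 0.2224]
tool_rot: [-0.706, 0.027, -0.026, 0.707]
ft_force: [-0.6, 1.0, 0.7]
grip_width: 0.0571
```

Run:
```python
from h import *
for n,x,y in(("top",180,130),("scene",300,140)):
    c=camera(n);cv2.imwrite(f"pics/b_{n}.png",cv2.convertScaleAbs(cv2.resize(c["pixels"][y:y+130,x:x+150,::-1],None,fx=4,fy=4,interpolation=2),alpha=1.6))
o=get_obs();print(o["position"],o["tool_rot"],o["ft_force"])
```

```text
[0.54164818 0.16947867 0.22243723] [-0.70654713  0.02560975 -0.02482659  0.70676654] [-0.40872014  0.38861506  0.36848006]
```

View pics/b_top.png

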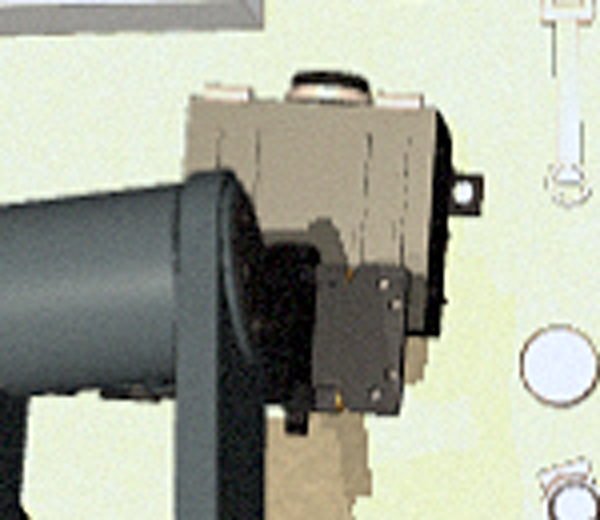

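View pics/b_scene.png

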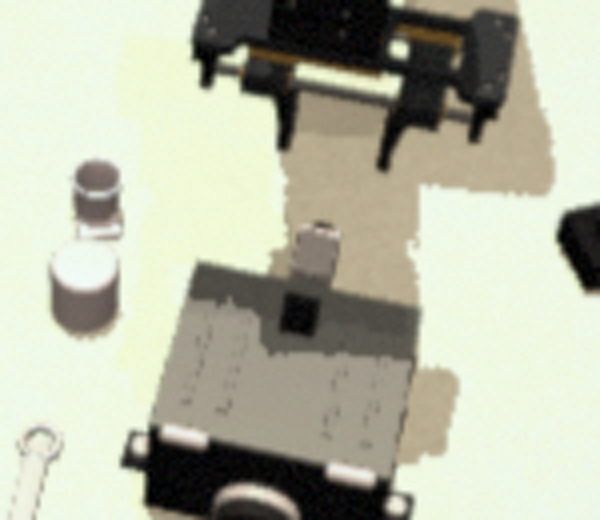

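The gripper, open to 57 mm, is above the cap in line with it. I'll descend and close.

>>> arm_command([
  [[0, 0, -2], 0],
  [[0, 0, -4], 0],
  [[0, 0, -5], 0],
  [[0, 0, -5.5], 0],
  [[0, 0, -5.5], 0],
])

```text
time: 2.2
position: [0.541, 0.1697, 0.0837]
tool_rot: [0.707, -0.026, 0.024, -0.707]
ft_force: [-0.1, 0.6, -0.6]
grip_width: 0.0564
```

>>> arm_command([
  [[0, 0, 0], 0],
  [[0, 0, 0], 0],
  [[0, 0, 0], 0],
  [[0, 0, 0], 0],
  [[0, 0, 0], 0],
], fingers=-1, force=30)

```text
time: 2.7
position: [0.5431, 0.1683, 0.086]
tool_rot: [0.707, -0.025, 0.026, -0.706]
ft_force: [-0.6, -2.7, 3.4]
grip_width: 0.028
```

>>> arm_command([
  [[-0.3, 0.02, 0], 0],
  [[-0.6, 0.04, 0], 0],
  [[-0.9, 0.06, 0], 0],
  [[-1.2, 0.09, 0], 0],
  [[-1.2, 0.09, 0], 0],
])

```text
time: 3.2
position: [0.5117, 0.1705, 0.0859]
tool_rot: [0.707, -0.025, 0.025, -0.706]
ft_force: [1.1, -4.5, 8.3]
grip_width: 0.0277
```

>>> arm_command([
  [[-0.1, 0.01, 0], 0],
  [[-0.2, 0.01, 0], 0],
  [[-0.2, 0.01, 0], 0],
  [[-0.2, 0.01, 0], 0],
])

```text
time: 3.6
position: [0.5114, 0.1705, 0.086]
tool_rot: [0.707, -0.022, 0.028, -0.707]
ft_force: [7.6, -5.5, 0.8]
grip_width: 0.0279
```

```bash
python3 -c "
from h import *
o=get_obs();print(o['position'],o['ft_force'],o['grip_width'])"
```

```text
[0.5113841  0.17051643 0.08597022] [ 7.64397993 -5.48873337  0.83434877] 0.02786308962207739
```

>>> arm_command([
  [[-0.15, 0.01, 0], 0],
  [[-0.15, 0.01, 0], 0],
  [[-0.15, 0.01, 0], 0],
])

```text
time: 3.9
position: [0.5113, 0.1706, 0.0861]
tool_rot: [-0.707, 0.02, -0.031, 0.707]
ft_force: [13.8, -5.9, -4.2]
grip_width: 0.0279
```

>>> arm_command([
  [[0.25, -0.01, 0], 0],
  [[0.25, -0.01, 0], 0],
])

```text
time: 4.1
position: [0.5113, 0.1705, 0.086]
tool_rot: [0.707, -0.024, 0.026, -0.706]
ft_force: [3.3, -4.3, 6.1]
grip_width: 0.0277
```

>>> arm_command([
  [[0, 0, 0], 0],
  [[0, 0, 0], 0],
  [[0, 0, 0], 0],
  [[0, 0, 0], 0],
], fingers=0.3)

```text
time: 4.5
position: [0.5089, 0.1715, 0.0846]
tool_rot: [-0.707, 0.026, -0.025, 0.707]
ft_force: [0.4, 0.3, 0.3]
grip_width: 0.051
```

>>> arm_command([
  [[0, 0, 1.5], 0],
  [[0, 0, 3], 0],
  [[0, 0, 4], 0],
  [[0, 0, 4], 0],
  [[0, 0, 4], 0],
])

```text
time: 5.0
position: [0.5097, 0.1713, 0.1851]
tool_rot: [-0.707, 0.025, -0.025, 0.707]
ft_force: [-0.4, 0.5, 1.3]
grip_width: 0.0563
```

Run:
```python
from h import *
for n,x,y in(("top",180,130),("scene",300,140)):
    c=camera(n);cv2.imwrite(f"pics/c_{n}.png",cv2.convertScaleAbs(cv2.resize(c["pixels"][y:y+130,x:x+150,::-1],None,fx=4,fy=4,interpolation=2),alpha=1.6))
o=get_obs();print(o["position"],o["ft_force"])
```

```text
[0.50878925 0.17114869 0.18373272] [ 0.51359356  0.40560086 -0.26278678]
```

View pics/c_scene.png

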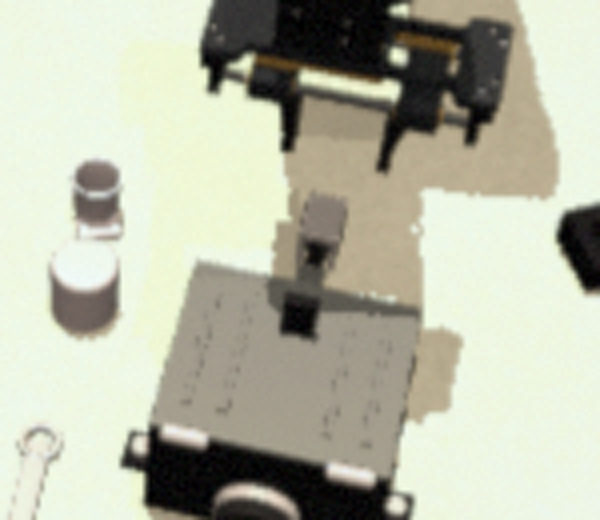

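>>> arm_command([
  [[1.9, -0.15, 0], 0],
  [[3.8, -0.28, 0], 0],
  [[3.8, -0.28, 0], 0],
  [[3.8, -0.28, -1.4], 0],
  [[3.8, -0.28, -2.0], 0],
])

```text
time: 5.6
position: [0.6023, 0.1638, 0.1309]
tool_rot: [0.707, -0.028, 0.023, -0.706]
ft_force: [-1.0, -1.1, 0.1]
grip_width: 0.0564
```

Run:
```python
from h import *
for n,x,y in(("top",180,130),("scene",300,140)):
    c=camera(n);cv2.imwrite(f"pics/d_{n}.png",cv2.convertScaleAbs(cv2.resize(c["pixels"][y:y+130,x:x+150,::-1],None,fx=4,fy=4,interpolation=2),alpha=1.6))
o=get_obs();print(o["position"],o["ft_force"])
```

```text
[0.60131846 0.16385525 0.13055959] [-0.82648993 -0.30216685 -0.34209749]
```

View pics/d_scene.png

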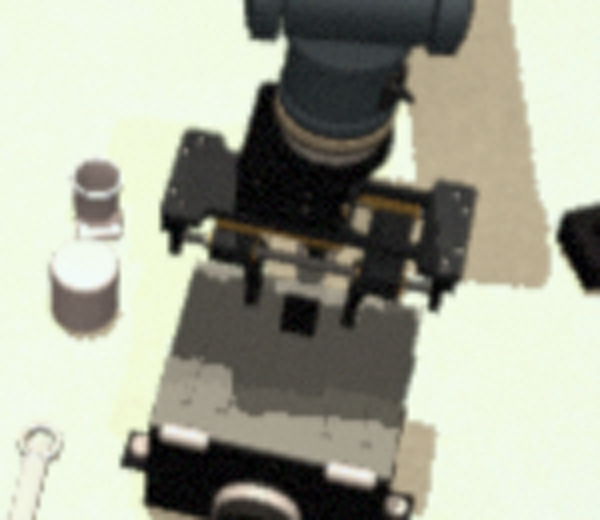

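>>> arm_command([
  [[0.1, 0, -0.4], 0],
  [[0.1, 0, -0.7], 0],
  [[0.1, 0, -0.7], 0],
  [[0.1, 0, -0.7], 0],
])

```text
time: 6.1
position: [0.6078, 0.1642, 0.1179]
tool_rot: [-0.707, 0.025, -0.026, 0.707]
ft_force: [-0.2, 0.1, 0.8]
grip_width: 0.0562
```

>>> arm_command([
  [[0, 0, 0], 0],
  [[0, 0, 0], 0],
  [[0, 0, 0], 0],
  [[0, 0, 0], 0],
  [[0, 0, 0], 0],
], fingers=-1, force=20)

```text
time: 6.6
position: [0.6076, 0.1642, 0.1177]
tool_rot: [0.707, -0.025, 0.026, -0.707]
ft_force: [-0.9, -0.6, 0.3]
grip_width: 0.0243
```

>>> arm_command([
  [[0.13, -0.01, 0.38], 0],
  [[0.28, -0.02, 0.75], 0],
  [[0.48, -0.03, 1.1], 0],
  [[0.71, -0.05, 1.43], 0],
  [[0.71, -0.05, 1.43], 0],
])

```text
time: 7.1
position: [0.6257, 0.1627, 0.1551]
tool_rot: [0.707, -0.025, 0.026, -0.707]
ft_force: [-4.2, -1.5, 2.7]
grip_width: 0.0241
```

Run:
```python
from h import *
for n,x,y in(("scene",300,140),):
    c=camera(n);cv2.imwrite(f"pics/e_{n}.png",cv2.convertScaleAbs(cv2.resize(c["pixels"][y:y+130,x:x+150,::-1],None,fx=4,fy=4,interpolation=2),alpha=1.6))
o=get_obs();print(o["position"],o["ft_force"],o["moment"])
```

```text
[0.62546604 0.16271156 0.15474142] [-3.68725527 -2.31505201  3.14900072] [-0.22308308  0.69856382  0.03309773]
```

View pics/e_scene.png

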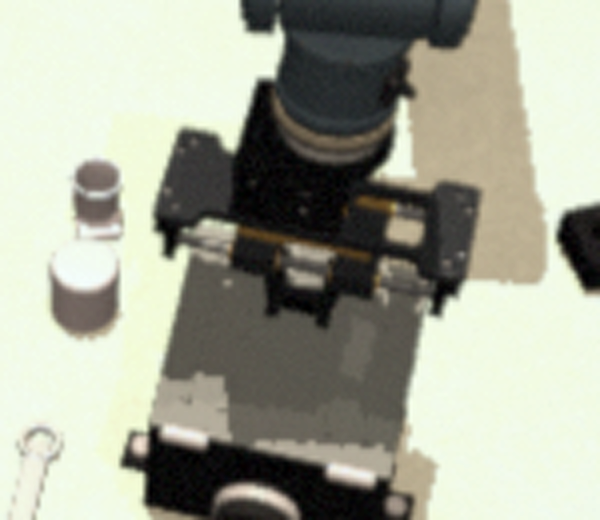

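>>> arm_command([
  [[0.26, -0.02, 0.3], 0],
  [[0.55, -0.04, 0.58], 0],
  [[0.87, -0.06, 0.82], 0],
  [[1.21, -0.09, 1.04], 0],
  [[1.21, -0.09, 1.04], 0],
])

```text
time: 7.65
position: [0.6577, 0.1605, 0.1812]
tool_rot: [-0.707, 0.024, -0.027, 0.707]
ft_force: [-3.4, -1.4, 4.5]
grip_width: 0.0236
```

Run:
```python
from h import *
for n,x,y in(("scene",300,140),):
    c=camera(n);cv2.imwrite(f"pics/f_{n}.png",cv2.convertScaleAbs(cv2.resize(c["pixels"][y:y+130,x:x+150,::-1],None,fx=4,fy=4,interpolation=2),alpha=1.6))
o=get_obs();print(o["position"],o["ft_force"],o["moment"])
```

```text
[0.65752513 0.16051384 0.18107878] [-2.13909086 -2.24953105  3.73784274] [-0.28030559  0.61779671  0.02318975]
```

View pics/f_scene.png

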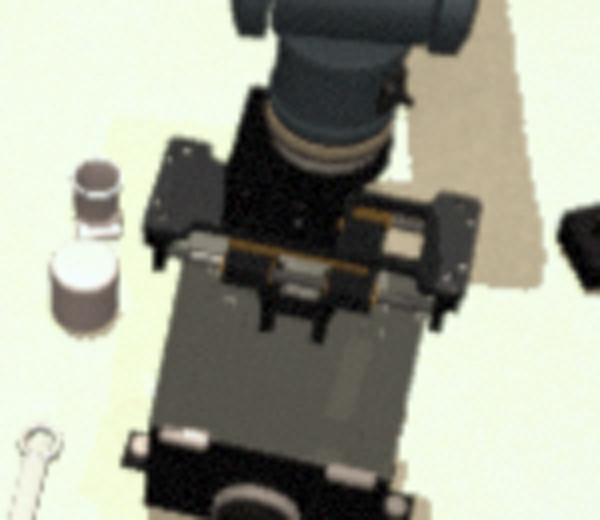

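>>> arm_command([
  [[0.36, -0.03, 0.17], 0],
  [[0.73, -0.05, 0.32], 0],
  [[1.12, -0.08, 0.41], 0],
  [[1.52, -0.11, 0.48], 0],
  [[1.52, -0.11, 0.48], 0],
])

```text
time: 8.2
position: [0.6963, 0.1578, 0.1927]
tool_rot: [-0.706, 0.024, -0.028, 0.707]
ft_force: [-0.5, -2.4, 4.2]
grip_width: 0.0235
```

>>> arm_command([
  [[0.4, -0.03, 0.02], 0],
  [[0.8, -0.06, 0.0], 0],
  [[0.8, -0.06, 0.0], 0],
])

```text
time: 8.5
position: [0.7164, 0.1565, 0.1927]
tool_rot: [-0.706, 0.023, -0.028, 0.707]
ft_force: [0.5, -1.0, 4.5]
grip_width: 0.0234
```

Run:
```python
from h import *
for n,x,y in(("scene",300,140),("top",180,100)):
    c=camera(n);cv2.imwrite(f"pics/g_{n}.png",cv2.convertScaleAbs(cv2.resize(c["pixels"][y:y+130,x:x+150,::-1],None,fx=4,fy=4,interpolation=2),alpha=1.6))
o=get_obs();print(o["position"],o["ft_force"],o["moment"])
```

```text
[0.71603974 0.15651983 0.19270664] [ 1.10332805 -1.50874567  5.55116316] [-0.13460266 -0.02540478  0.04222213]
```

View pics/g_scene.png

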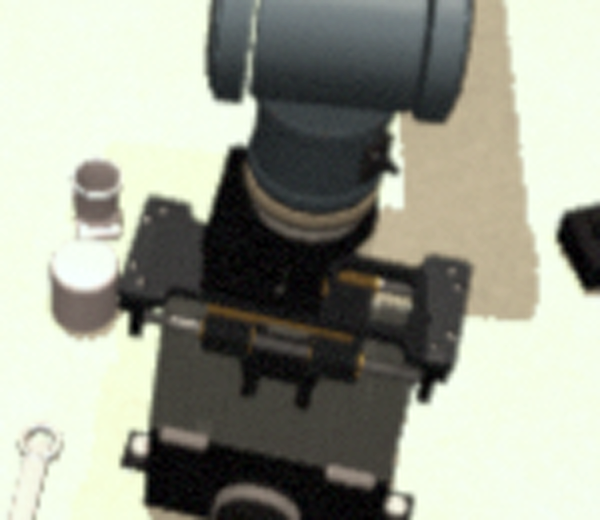

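View pics/g_top.png

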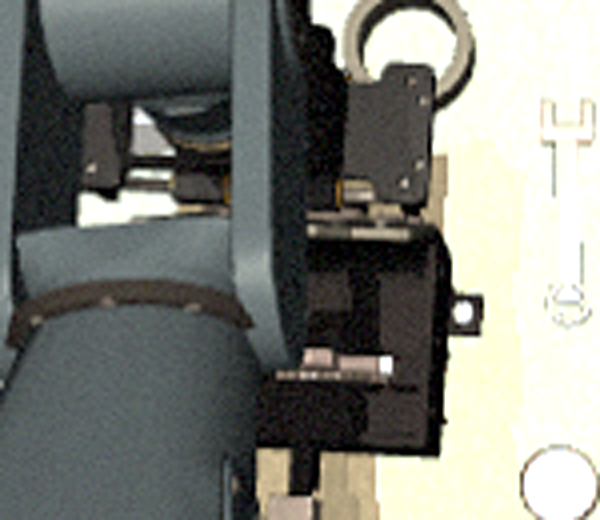

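The flap is near upright, and the plate is visible in the box. I'll release the fin, go over the flap and push it from the front to its stop.

>>> arm_command([
  [[0, 0, 0], 0],
  [[0, 0, 0], 0],
  [[0, 0, 0], 0],
  [[0, 0, 0], 0],
], fingers=0.2)

```text
time: 9.0
position: [0.7132, 0.1566, 0.1905]
tool_rot: [-0.707, 0.026, -0.025, 0.707]
ft_force: [0.3, -0.3, -1.3]
grip_width: 0.0471
```

>>> arm_command([
  [[0, 0, 1], 0],
  [[0, 0, 2.5], 0],
  [[0, 0, 4], 0],
  [[0, 0, 4], 0],
  [[0, 0, 4], 0],
])

```text
time: 9.5
position: [0.714, 0.1566, 0.2926]
tool_rot: [-0.707, 0.025, -0.026, 0.707]
ft_force: [-0.7, 0.1, -0.8]
grip_width: 0.0521
```

Run:
```python
from h import *
for n,x,y in(("scene",300,140),("top",180,100)):
    c=camera(n);cv2.imwrite(f"pics/i_{n}.png",cv2.convertScaleAbs(cv2.resize(c["pixels"][y:y+130,x:x+150,::-1],None,fx=4,fy=4,interpolation=2),alpha=1.6))
o=get_obs();print(o["position"],o["ft_force"],o["moment"],o["grip_width"])
```

```text
[0.71260952 0.15643016 0.28958612] [-0.09474426 -0.68512531 -0.07759508] [ 0.05127408 -0.04657312  0.05875652] 0.052004330794935015
```

View pics/i_scene.png

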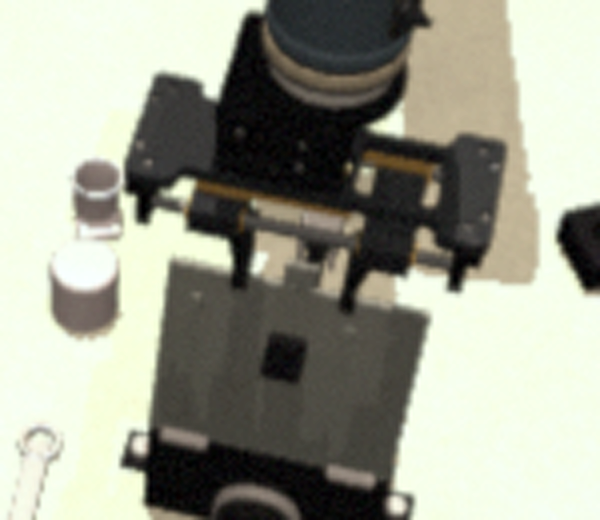

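>>> arm_command([
  [[-1.9, 0.14, 0], 0],
  [[-3.8, 0.28, 0], 0],
  [[-4, 0.29, 0], 0],
  [[-4, 0.29, -1.5], 0],
  [[-4, 0.29, -3], 0],
], fingers=-1)

```text
time: 10.1
position: [0.6139, 0.1639, 0.2159]
tool_rot: [-0.707, 0.024, -0.026, 0.707]
ft_force: [-0.7, 0.8, -0.4]
grip_width: 0.0203
```

>>> arm_command([
  [[1.2, -0.09, -0.1], 0],
  [[1.8, -0.13, -0.1], 0],
  [[2.3, -0.17, -0.1], 0],
  [[2.8, -0.2, -0.1], 0],
  [[2.8, -0.2, -0.1], 0],
])

```text
time: 10.6
position: [0.6845, 0.1583, 0.2118]
tool_rot: [0.707, -0.026, 0.025, -0.707]
ft_force: [-0.3, -0.2, 0.2]
grip_width: 0.0009
```

>>> arm_command([
  [[0.3, -0.02, 0], 0],
  [[0.6, -0.04, 0], 0],
  [[0.9, -0.06, 0], 0],
  [[1.2, -0.09, 0], 0],
  [[1.2, -0.09, 0], 0],
])

```text
time: 11.1
position: [0.715, 0.1562, 0.2138]
tool_rot: [-0.707, 0.025, -0.026, 0.707]
ft_force: [0.2, 0.2, -0.1]
grip_width: 0.0005
```

Run:
```python
from h import *
for n,x,y in(("scene",300,140),("top",180,100)):
    c=camera(n);cv2.imwrite(f"pics/j_{n}.png",cv2.convertScaleAbs(cv2.resize(c["pixels"][y:y+130,x:x+150,::-1],None,fx=4,fy=4,interpolation=2),alpha=1.6))
o=get_obs();print(o["position"],o["ft_force"],o["moment"],o["grip_width"])
```

```text
[0.71454779 0.15633988 0.21421129] [-0.30435571  0.27159818 -0.12235089] [ 0.02286932 -0.03662725  0.01306561] 0.0007502740435020921
```

View pics/j_scene.png

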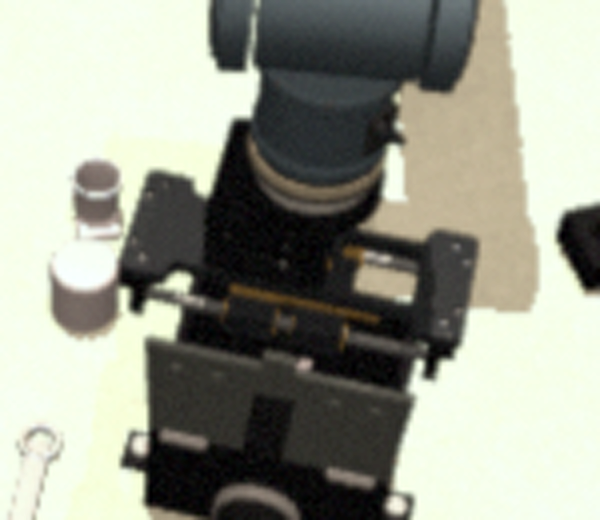

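View pics/j_top.png

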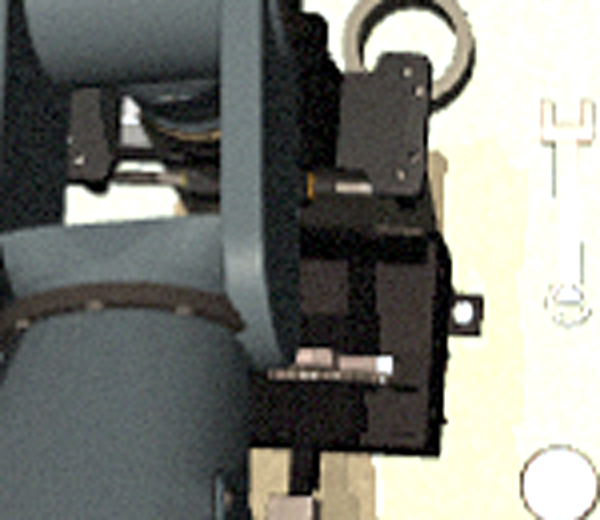

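>>> arm_command([
  [[0.25, -0.02, 0], 0],
  [[0.5, -0.04, 0], 0],
  [[0.7, -0.05, 0], 0],
  [[0.7, -0.05, 0], 0],
])

```text
time: 11.6
position: [0.7295, 0.1553, 0.2136]
tool_rot: [0.707, -0.027, 0.023, -0.707]
ft_force: [-6.3, -0.0, 2.1]
grip_width: 0.0004
```

>>> arm_command([
  [[0.2, -0.02, 0], 0],
  [[0.4, -0.03, 0], 0],
  [[0.4, -0.03, 0], 0],
])

```text
time: 11.9
position: [0.7305, 0.1553, 0.2134]
tool_rot: [0.707, -0.035, 0.015, -0.706]
ft_force: [-22.8, -0.5, 10.5]
grip_width: 0.0004
```

>>> arm_command([
  [[-1, 0.07, 0], 0],
  [[-3, 0.22, 0], 0],
  [[-5, 0.36, 0], 0],
  [[-7, 0.5, 0], 0],
  [[-9, 0.65, 0], 0],
], fingers=0.3)

```text
time: 12.4
position: [0.5162, 0.1707, 0.2144]
tool_rot: [-0.707, 0.024, -0.027, 0.707]
ft_force: [0.5, 1.1, 0.5]
grip_width: 0.0325
```

Run:
```python
from h import *
for n,x,y in(("scene",300,140),("top",180,100)):
    c=camera(n);cv2.imwrite(f"pics/k_{n}.png",cv2.convertScaleAbs(cv2.resize(c["pixels"][y:y+130,x:x+150,::-1],None,fx=4,fy=4,interpolation=2),alpha=2))
o=get_obs();print(o["position"],o["ft_force"],o["moment"],o["grip_width"])
```

```text
[0.50637828 0.17087868 0.21232894] [-0.18287661 -0.20337486  0.04224743] [0.0416404  0.01584346 0.04409268] 0.04072081226927351
```

View pics/k_scene.png

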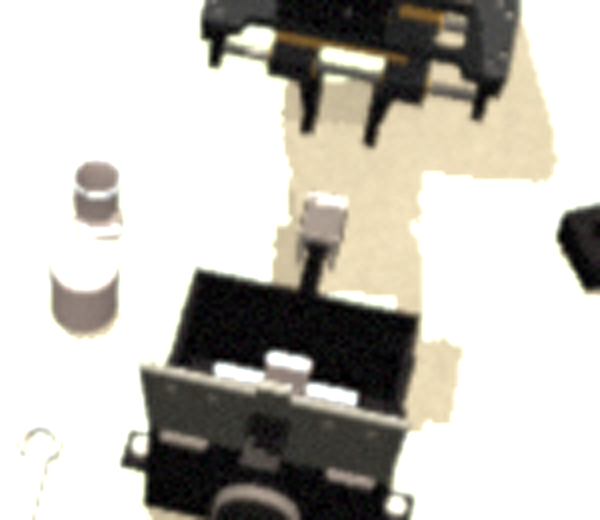

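View pics/k_top.png

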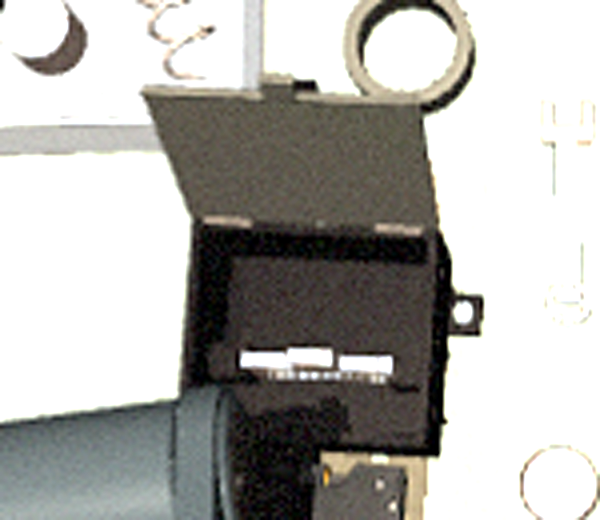

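Both views show the tab, at crop px (310,356) in top and (289,358) in scene. The flap is leaning back, fully open, and the cap is out.

Run:
```python
from h import *
c=camera("top");s=camera("scene")
print(onz(c,(310/4+180-.4,356/4+100-.4),.091)); print(onz(s,(289/4+300-.4,357/4+140-.4),.091))
for n,k,pts in(("top",c,[(238,360),(393,365)]),("scene",s,[(215,370),(357,397)])):
    print(n,[onz(k,(p[0]/4+(180 if n=="top" else 300)-.4,p[1]/4+(100 if n=="top" else 140)-.4),.063).round(4) for p in pts])
o=get_obs();print(o["position"])
```

```text
[0.61920058 0.16189863 0.091     ]
[0.61773481 0.16316294 0.091     ]
top [array([0.6211, 0.2144, 0.063 ]), array([0.6161, 0.1119, 0.063 ])]
scene [array([0.6191, 0.1141, 0.063 ]), array([0.6217, 0.2137, 0.063 ])]
[0.51688048 0.17090421 0.21464851]
```

>>> arm_command([
  [[2, -0.16, 0], 0],
  [[4, -0.32, 0], 0],
  [[4.1, -0.32, 0], 0],
  [[4.1, -0.32, 0], 0],
  [[4.1, -0.32, -1], 0],
])

```text
time: 13.1
position: [0.6229, 0.1628, 0.1918]
tool_rot: [-0.706, 0.023, -0.029, 0.707]
ft_force: [-0.2, 0.6, -0.1]
grip_width: 0.0566
```

>>> arm_command([
  [[0, 0, -1], 0],
  [[0, 0, -2], 0],
  [[0, 0, -3], 0],
  [[0, 0, -3.5], 0],
  [[0, 0, -3.5], 0],
])

```text
time: 13.6
position: [0.6176, 0.1626, 0.0996]
tool_rot: [0.707, -0.027, 0.024, -0.706]
ft_force: [-0.5, -0.4, 0.0]
grip_width: 0.0567
```

Run:
```python
from h import *
for n,x,y in(("scene",300,140),("top",180,100)):
    c=camera(n);cv2.imwrite(f"pics/l_{n}.png",cv2.convertScaleAbs(cv2.resize(c["pixels"][y:y+130,x:x+150,::-1],None,fx=4,fy=4,interpolation=2),alpha=2))
o=get_obs();print(o["position"],o["ft_force"],o["grip_width"])
```

```text
[0.61972824 0.16279122 0.10206504] [ 0.56381512 -0.23363759 -0.32302773] 0.05671903463457096
```

View pics/l_scene.png

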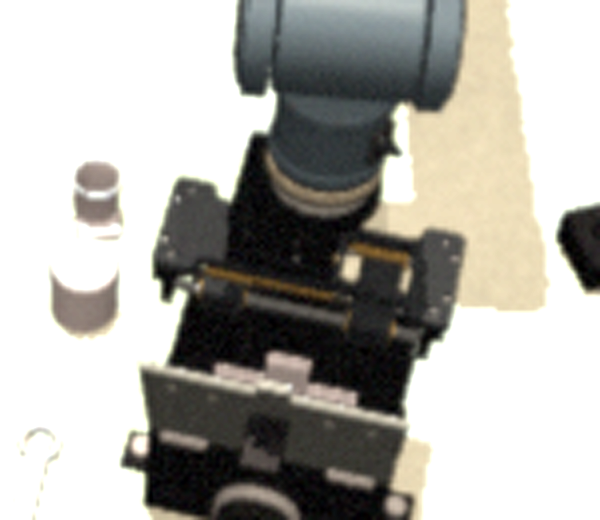

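>>> arm_command([
  [[0, 0, -0.6], 0],
  [[0, 0, -1.1], 0],
  [[0, 0, -1.4], 0],
  [[0, 0, -1.4], 0],
  [[0, 0, -1.4], 0],
])

```text
time: 14.2
position: [0.619, 0.1626, 0.0659]
tool_rot: [0.707, -0.026, 0.025, -0.707]
ft_force: [0.6, 0.7, -0.2]
grip_width: 0.0566
```

>>> arm_command([
  [[0, 0, 0], 0],
  [[0, 0, 0], 0],
  [[0, 0, 0], 0],
  [[0, 0, 0], 0],
  [[0, 0, 0], 0],
], fingers=-1, force=40)

```text
time: 14.7
position: [0.6193, 0.1626, 0.0666]
tool_rot: [0.707, -0.025, 0.026, -0.707]
ft_force: [-0.0, 0.6, 0.4]
grip_width: 0.0297
```

>>> arm_command([
  [[0, 0, 0.4], 0],
  [[0, 0, 0.8], 0],
  [[0, 0, 1.2], 0],
  [[0, 0, 1.6], 0],
  [[0, 0, 2], 0],
])

```text
time: 15.2
position: [0.6193, 0.1627, 0.1176]
tool_rot: [-0.707, 0.025, -0.026, 0.707]
ft_force: [0.8, -0.8, -1.4]
grip_width: 0.0294
```

>>> arm_command([
  [[0, 0, 0.7], 0],
  [[0, 0, 1.4], 0],
  [[0, 0, 2.1], 0],
  [[0, 0, 2.8], 0],
  [[0, 0, 3.6], 0],
])

```text
time: 15.7
position: [0.6187, 0.1626, 0.2074]
tool_rot: [0.707, -0.026, 0.025, -0.707]
ft_force: [0.1, 0.3, -1.3]
grip_width: 0.0294
```

>>> arm_command([
  [[0, 0, 0.3], 0],
  [[0, 0, 0.3], 0],
  [[0, 0, 0.3], 0],
])

```text
time: 16.0
position: [0.6186, 0.1626, 0.2133]
tool_rot: [0.707, -0.026, 0.025, -0.707]
ft_force: [0.1, -0.3, -1.3]
grip_width: 0.0298
```

Run:
```python
from h import *
for n,x,y in(("scene",300,120),("top",180,100)):
    c=camera(n);cv2.imwrite(f"pics/m_{n}.png",cv2.convertScaleAbs(cv2.resize(c["pixels"][y:y+150,x:x+150,::-1],None,fx=4,fy=4,interpolation=2),alpha=2))
o=get_obs();print(o["position"],o["ft_force"],o["grip_width"])
```

```text
[0.61824174 0.16257702 0.21250763] [-0.42042311 -1.06626903 -1.08523338] 0.0295106803268346
```

View pics/m_scene.png

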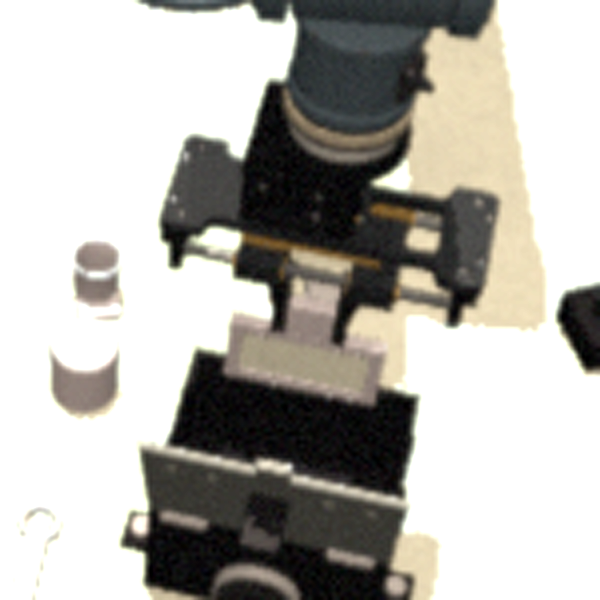

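View pics/m_top.png

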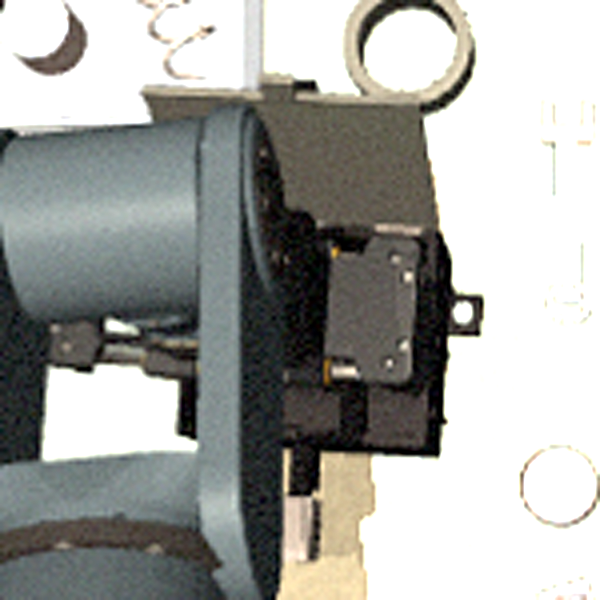

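>>> arm_command([
  [[0, -0.6, 0], 0],
  [[0, -1.6, 0], 0],
  [[-0.05, -2.8, 0], 0],
  [[-0.05, -4, 0], 0],
  [[-0.1, -5.2, 0], 0],
])

```text
time: 16.6
position: [0.6162, 0.0305, 0.213]
tool_rot: [0.707, -0.026, 0.025, -0.706]
ft_force: [0.9, -0.2, -1.3]
grip_width: 0.0299
```

>>> arm_command([
  [[0, -1.2, 0], 0],
  [[0, -2.4, 0], 0],
  [[0, -3.6, 0], 0],
  [[0, -4.8, 0], 0],
  [[0, -6, 0], 0],
])

```text
time: 17.1
position: [0.6158, -0.1196, 0.213]
tool_rot: [0.707, -0.026, 0.025, -0.707]
ft_force: [-0.3, 0.5, -1.1]
grip_width: 0.0293
```

>>> arm_command([
  [[0, -1, -0.4], 0],
  [[0, -1.7, -0.9], 0],
  [[-0.05, -2.3, -1.4], 0],
  [[-0.05, -2.65, -1.8], 0],
  [[-0.05, -2.65, -2], 0],
])

```text
time: 17.6
position: [0.6145, -0.1841, 0.1618]
tool_rot: [-0.706, 0.027, -0.025, 0.707]
ft_force: [-0.1, 0.3, -2.3]
grip_width: 0.0295
```

>>> arm_command([
  [[0, 0, 0], 0],
  [[0, 0, 0], 0],
  [[0, 0, 0], 0],
  [[0, 0, 0], 0],
  [[0, 0, 0], 0],
])

```text
time: 18.1
position: [0.6157, -0.1832, 0.1644]
tool_rot: [0.707, -0.025, 0.026, -0.707]
ft_force: [-0.2, -0.8, -1.4]
grip_width: 0.0296
```

Run:
```python
from h import *
for n,x,y in(("scene",180,100),("top",230,130)):
    c=camera(n);cv2.imwrite(f"pics/n_{n}.png",cv2.convertScaleAbs(cv2.resize(c["pixels"][y:y+190,x:x+250,::-1],None,fx=3,fy=3,interpolation=2),alpha=1.6))
    cv2.imwrite(f"pics/nf_{n}.png",c["pixels"][:,:,::-1])
o=get_obs();print(o["position"],o["ft_force"],o["grip_width"],o["joint_velocities"])
```

```text
[ 0.61555926 -0.18341868  0.16415737] [ 0.42165248 -0.09888727 -1.15893104] 0.029348898567205083 [-0.00325789  0.00310002  0.00186365  0.00229546 -0.0001433   0.00072619]
```

View pics/n_scene.png

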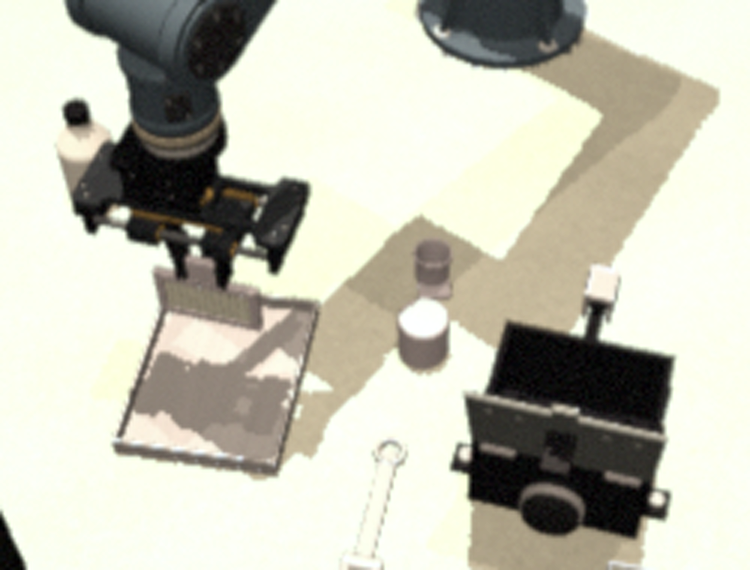

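View pics/nf_top.png

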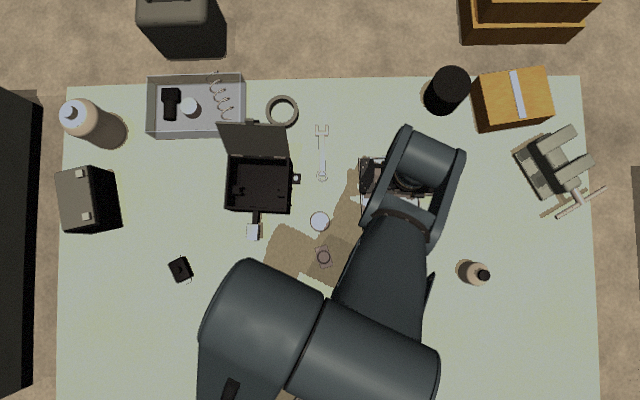

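Run:
```python
from h import *
s=camera("scene")
a=np.radians(-4.15);ex=np.array([np.cos(a),np.sin(a),0]);P=np.array([.6155,-.1834,0])+ex*.005
for n,p in(("botL",(160,310)),("botR",(260,328)),("topL",(155,266)),("topR",(263,295)),("tabL",(190,258))):
    C,d=ray(s,(p[0]/3+180-.4,p[1]/3+100-.4));k=((P-C)@ex)/(d@ex);print(n,(C+k*d).round(4))
o=get_obs();print(o["position"],o["ft_force"],np.abs(o["joint_velocities"]).max())
cv2.imwrite("pics/p.png",cv2.convertScaleAbs(cv2.resize(s["pixels"][170:215,225:275,::-1],None,fx=12,fy=12,interpolation=2),alpha=1.6))
```

```text
botL [ 0.6169 -0.2329  0.1036]
botR [ 0.6242 -0.1326  0.1113]
topL [ 0.6173 -0.228   0.1695]
topR [ 0.6247 -0.1254  0.1623]
tabL [ 0.6199 -0.1912  0.1924]
[ 0.61547823 -0.1834613   0.16405369] [-0.2406188  -0.36243309 -1.40063705] 0.0018644591820665545
```

View pics/p.png

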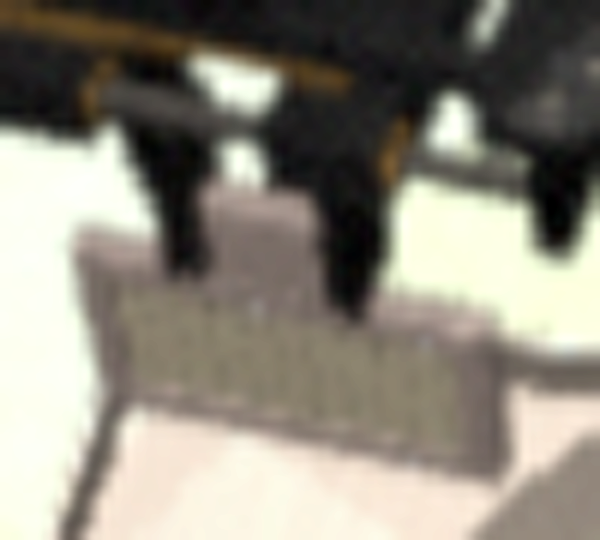

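Run:
```python
from h import *
s=camera("scene")
a=np.radians(-4.15);ex=np.array([np.cos(a),np.sin(a),0]);P=np.array([.6155,-.1834,0])+ex*.005
for n,p in(("botL",(108,398)),("botR",(502,478)),("topL",(78,255)),("topR",(500,335))):
    C,d=ray(s,(p[0]/12+225-.46,p[1]/12+170-.46));k=((P-C)@ex)/(d@ex);print(n,(C+k*d).round(4))
o=get_obs();print(o["time"],o["position"])
```

```text
botL [ 0.6171 -0.2309  0.1053]
botR [ 0.6242 -0.1325  0.1093]
topL [ 0.6171 -0.2304  0.158 ]
topR [ 0.6245 -0.1283  0.1634]
18.3 [ 0.61546172 -0.18355551  0.16398435]
```

>>> arm_command([
  [[0, 0, -0.06], 0],
  [[0, 0, -0.06], 0],
  [[0, 0, -0.06], 0],
  [[0, 0, -0.06], 0],
  [[0, 0, -0.06], 0],
])

```text
time: 18.8
position: [0.6154, -0.1836, 0.1623]
tool_rot: [0.707, -0.025, 0.026, -0.707]
ft_force: [0.3, 0.5, -1.4]
grip_width: 0.0296
```

>>> arm_command([
  [[0, 0, 0], 0],
  [[0, 0, 0], 0],
  [[0, 0, 0], 0],
  [[0, 0, 0], 0],
  [[0, 0, 0], 0],
])

```text
time: 19.3
position: [0.6154, -0.1836, 0.1623]
tool_rot: [0.707, -0.025, 0.025, -0.707]
ft_force: [0.4, -0.6, -2.8]
grip_width: 0.0295
```

Run:
```python
from h import *
from rig import hand_in
o=get_obs();print(o["time"],o["position"],o["grip_width"],o["ft_force"],np.abs(o["joint_velocities"]).max())
print(hand_in())
```

```text
19.3 [ 0.61537853 -0.18359865  0.1622956 ] 0.02949482949622115 [ 0.35559355 -0.56255243 -2.84347746] 0.001608318452532131
the job is handed in; nothing more can be done
None
```

The job is handed in at 19.3 s with the filter plate held above the tray. `hand_in` gives no verdict, so the result rests on my own checks:

- **Cap:** I pulled it out about 31 mm until it stopped moving and the pull force rose to about 14 N. Later pictures show it still out.
- **Flap:** I lifted it by its fin to near upright, then pushed it from the front with the shut fingers until it hit its stop at about 23 N. It has stayed open since.
- **Plate:** I drew it out by its tab and carried it over the tray. At hand-in the gripper was open to 29.5 mm on the 30 mm tab at a 40 N grip, the arm was still, and the TCP was within about 1 mm of my estimate of the tray's middle.
- **Height:** The arm's position puts the plate's lower edge at about 0.103 m above the bench. The scene camera read 2–3 mm higher, at 0.104–0.108 m after the last 1.5 mm lowering.
- **Tilt:** The same camera view showed about 2–3° of tilt in the plate. I put this down to pixel error and did not correct it.
- **Two-camera disagreement:** The top and scene views differed by about 4 mm on where the box and tray are, so I used the average.
- **Other things on the bench:** The piston, manifold, wrench, coil and oil bottle looked unmoved in the last pictures. I compared them by eye only.

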